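# Gauge the bead board's groove and set the pearl rule

## Task

Take the blue depth gauge from its stand and push its sprung probe into the middle groove of the bead board, foot across the groove, until the foot sits flat and firm on the laths; press slowly and gently, never harder than about 20 N. Leave the gauge standing there, read the groove's depth from it, and then slide the red marker of the pearl rule to the pearl of that size. Do not disturb the jar, the spool or the scissors.

Things in the scene. Friction and masses are not known exactly. Their poses are not given: they have to be found in the camera images.
- gauge: depth gauge, loose, about 0.3 kg, upright in a stand at the start. Origin: centre of the underside of its steel foot, z up. On the foot a blue square column, 22 by 22 mm, from 8 to 70 mm above the underside, to be gripped. A brass probe, 4 mm diameter with a flat end, sticks out 16 mm below the underside on the z axis when not pushed in
- foot: the steel foot of the gauge, fixed to it: bar 56 (x) by 24 (y) by 8 mm high; same origin and axes as the gauge
- probe (a joint): how far the probe is pushed in, m: 0 = fully out, at most 0.0165. With the foot flat over a groove, depth = 16 mm minus this. The red cap of the stem stands 3 mm plus this value above the column's top, white and black 2 mm bands below it. It yields at 3 to 6 N; its drag outweighs its spring and the gauge's weight, so it stays as pushed and keeps the reading when let go
- probe_tip (a point): the lower end of the probe
- stand: dark wooden block 74 (x) by 50 (y) by 26 mm high, fixed, origin at the centre of its underside, with a hole of 11 mm, 22 mm deep, in the middle of the top; the gauge's foot lies on its top, along x, the probe in the hole
- board: bead board, fixed: dark tray 166 (x) by 252 (y) mm, rim 20 mm high, origin at the centre of its underside. In it lie pale laths along y, 239 mm long, with three grooves between them. The laths are planed to an unknown height: their flat, level top is 20 to 30 mm above the table; no measured pose shows it
- groove (a point): centre of the middle groove (blue marks at its ends; the one to measure) at the nominal, not true, lath height of 25 mm; y along the groove, x across. The groove is 8 mm wide, its flat floor 6.2 to 11.8 mm below the laths' top (unknown); flat laths reach 36 mm to either side of its centre line
- rule: pearl rule, fixed: pale plank 190 mm long (y), x from -30 to +60 mm, 10 mm thick; origin under the middle of the track, on the table. Aluminium track along y: 36 mm wide, top at 24 mm. On its +x side nine fixed pearls of 4 to 12 mm diameter, growing to +y, 12 mm apart: the pearl of n mm is at y = -60 + 12 (n - 3) mm
- marker (a joint): position of the red marker along its track, m, 0 to 0.12, growing to the rule's +y; the marker is at the pearl of n mm when this is 0.012 (n - 3). It slides with about 2 N and stays where it is left
- marker_top (a point): centre of the top of the red marker, a block 28 (x) by 18 (y) by 40 mm high that stands on the track, top 64 mm above the table, with a white pointer line towards the pearls
- jar: bystander: glass jar with brass lid, 48 mm diameter, 65 mm high, origin under its centre
- spool: bystander: white thread spool, 40 mm diameter, 42 mm high, origin under its centre
- scissors: bystander: small scissors lying flat along y, 130 mm long, 6 mm high, origin about their middle
Not all that is in view belongs to the job. Leave any green look-alike of the rule alone. There is more than one size of the stand; the job needs the smaller.

How it is judged:
By the outcome, as a careful person would: the job done as asked, in the order asked, and still so for the second after the job is handed in, with the robot touching nothing.
It also fails if it takes over 64 s, if anything falls off the work surface, if the arm or the gripper's body presses on something with over 40 N, if the wrist force passes 120 N, or if a joint passes its speed limit or range.

## Robot

A 6-joint arm with a two-finger parallel gripper is mounted at the origin on the work surface. World frame = base frame: x ahead of the robot, y to its left, z up, the work surface at z = 0. Lengths are in m, angles in degrees, forces in N, time in s.
With the tool pointing down it reaches from about 0.4 to 0.825 m from the base axis. Payload 7 kg.
Tool frame: the origin (TCP) lies at the very end of the fingers, on their centre line; the grasp point (between the pads) lies 19 mm behind it; z points along the fingers, y is the line along which they close (so a half turn about z gives the same grasp; the last joint's range is limited). The gripper opens to 88 mm and grips with 3 to 60 N. Pads are 19 mm wide; open, the fingers measure 130 mm over their backs; the gripper's body (78 mm by 193 mm) begins 47 mm behind the grasp point.
Start: joints at [86.637, 20.546, 0.682, 0, -70.136, -16.507], TCP at [0.229, 0.635, 0.227] pointing down, gripper open.
Joint ranges: [-176.03, 176.03], [-82.01, 121.73], [-58.28, 71.71], [-173.87, 95.51], [-174.79, -0.11], [-173.66, 173.66]. Speed limits (degrees/s): [136.94, 136.94, 172.46, 180, 180, 180].

## Interface

Orientations are given as [roll, pitch, yaw] about the fixed x, y, z axes, in that order (R = Rz(yaw) Ry(pitch) Rx(roll)).
In Python, from plant import get_state, imaging, r, finder gives the robot as it stands.
- The arm moves only by the shell command python3 -m handwheel 'ROWS' [FORCE]. ROWS is JSON, a list of rows, each a list of 5 numbers: the closure, from 0 (fully open) to 1 (shut), then the shift along the world's x, y, z in cm, then the turn about the world's z in degrees. A call has 1 to 8 rows; each row is the pose to reach, as a shift and turn from the pose commanded when the call began; what a row does not reach only later rows make up. A row lasts 1/8 s, in which the tool goes at most 62.5 mm and 10.7 degrees, less where a joint would pass 70% of its speed; a pose out of reach is approached as far as the arm can. A call with a gripper value outside its range is refused whole. The fingers move at their own pace and stop on an object; FORCE is the grip in N (left out, the last holds). Time passes only in rows, so rows that repeat a pose let the fingers close. It gives the time, the measured TCP pose, the force, the opening and the grip force at its end, in the units of the state.
- get_state(): the state, without advancing time (a new reading comes with each control period).
- imaging.capture(name): name is "scene" or "top"; returns (picture, depth): 420x560x3 uint8, red, green, blue; 420x560 float32, m along the optical axis (not along the pixel's ray), 0 where there is no reading.
- imaging.get_calibration(name): a dict with "fx", "fy", "cx", "cy" (pixels), "dist" ([k1, k2, p1, p2, k3] as OpenCV has them; the pictures are not rectified), "rvec" (rotation vector, rad) and "tvec" (3), from world to camera coordinates, as OpenCV has them. Camera axes: x right, y down, z forward; pixel columns grow to the right and rows downward; lengths in m; the calibration is good to about 2 mm. A picture is of the moment at which its call begins. get_calibration takes no time and is no camera call.
- r.close_job(): hands the job in; it is judged then, once.
Trained networks look in the newest picture that a camera, given by its name, has taken for a name from the list of things; names that differ only in an ending like _2 or _b are one class to them, and where a whole thing is asked for, a point or a joint stands for the part that bears it (a point fixed in the world has none). Each returns a list of dicts, best first, with "p" (0 to 1); they miss things now and then, are a little off and sometimes report something else, mostly with a low value. They report only what shows in the picture. A call takes as long as a camera call. They do not tell look-alikes from the thing itself.
- finder.cut_out(camera, query): "region" (420x560 bool, what is visible of it) and "pixel" ([column, row] in pixels, amid what is visible of it).
The state is a dict: "time_s": time; "joints": joint angles; "qd": joint speeds; "joint_torque": joint torques, N m; "tcp_pos": TCP position; "eef_rot": TCP orientation; "contact_force": force on the tool from outside, world axes, zero at the start; "moment": the same for the moment, N m; "gripper_width": finger opening in m; "gripper_force": force on a finger pad.
Only numpy, scipy, OpenCV 4.12 (cv2) and the standard library are available. Lean on these libraries where they do the work, as an engineer would, in place of code of your own. Each camera call takes 0.05 s, during which the arm holds its last target. There are 200 camera calls.

## Working session

There is one attempt and no reset: what is moved stays moved. The work goes in short steps, Python scripts to look and compute and a shell command to move; the robot and the scene stay as the last step left them, time stands still between calls to the robot, and variables do not carry over. Pictures are saved under pics/ and viewed, at most 10 in all, crops included, and the job is handed in when it is done.

```bash
ls; mkdir -p pics; cat > h.py <<'E'
import numpy as np, cv2
from plant import get_state, imaging, r, finder
def cal(n):
    c=imaging.get_calibration(n)
    K=np.array([[c['fx'],0,c['cx']],[0,c['fy'],c['cy']],[0,0,1]],float)
    R=cv2.Rodrigues(np.array(c['rvec'],float))[0]
    return K,np.array(c['dist'],float),R,np.array(c['tvec'],float).ravel()
def cloud(n,depth):
    "world xyz per pixel"
    K,d,R,t=cal(n); h,w=depth.shape
    u,v=np.meshgrid(np.arange(w),np.arange(h))
    p=cv2.undistortPoints(np.stack([u,v],-1).reshape(-1,1,2).astype(float),K,d).reshape(h,w,2)
    P=np.dstack([p,np.ones((h,w))])*depth[...,None]
    W=(P-t)@R
    W[depth<=0]=np.nan
    return W
def ray(n,px,z):
    "pixels -> world at height z"
    K,d,R,t=cal(n)
    p=cv2.undistortPoints(np.array(px,float).reshape(-1,1,2),K,d).reshape(-1,2)
    D=np.c_[p,np.ones(len(p))]@R; o=-R.T@t
    return o+D*((z-o[2])/D[:,2])[:,None]
def proj(n,X):
    K,d,R,t=cal(n)
    return cv2.projectPoints(np.array(X,float).reshape(-1,1,3),cv2.Rodrigues(R)[0],t,K,d)[0].reshape(-1,2)
def save(n,im,box=None,k=1):
    if box: a,b,c,e=box; im=im[b:e,a:c]
    cv2.imwrite('pics/'+n,cv2.resize(im[...,::-1],None,fx=k,fy=k,interpolation=cv2.INTER_CUBIC))
E
python3 - <<'E'
from h import *
s=get_state(); print({k:np.round(v,3).tolist() for k,v in s.items()})
for n in('top','scene'):
    im,d=imaging.capture(n); save(n+'0.png',im,k=1.4); np.savez(n+'0.npz',im=im,d=d)
    W=cloud(n,d); K,_,R,t=cal(n); print(n,-R.T@t,K[0,0])
    for q in('gauge','foot','stand','board','rule','marker','jar','spool','scissors'):
        for o in finder.cut_out(n,q)[:3]:
            m=o['region']; P=W[m]; P=P[~np.isnan(P[:,0])]
            print(n,q,round(o['p'],2),np.round(o['pixel']),m.sum(),np.round(np.median(P,0),3) if len(P) else '')
E
```

```text
pics
{'time_s': 0.0, 'joints': [86.638, 20.591, 0.634, -0.02, -70.137, -16.508], 'qd': [0.025, 0.066, 0.071, 0.052, 0.013, -0.033], 'joint_torque': [0.0, -58.271, 29.306, 6.997, 0.007, -0.0], 'tcp_pos': [0.229, 0.634, 0.226], 'eef_rot': [179.905, -0.009, -19.876], 'contact_force': [-0.595, -0.427, 0.421], 'moment': [0.01, 0.034, -0.015], 'gripper_force': 0.0, 'gripper_width': 0.088}
top [ 0.48895433 -0.10189551  0.90086315] 382.49943848637525
top gauge 0.62 [204. 273.] 334 [0.454 0.059 0.045]
top foot 0.49 [206. 272.] 334 [0.453 0.059 0.048]
top stand 0.94 [211. 272.] 426 [0.45  0.049 0.025]
top stand 0.87 [264. 262.] 1252 [ 0.471 -0.068  0.033]
top stand 0.63 [186. 240.] 617 [0.564 0.098 0.019]
top board 0.72 [185. 236.] 788 [0.563 0.111 0.019]
top rule 0.82 [326. 202.] 2926 [ 0.613 -0.218  0.011]
top rule 0.68 [428. 208.] 3031 [ 0.601 -0.455  0.012]
top rule 0.56 [173. 237.] 905 [0.571 0.143 0.019]
top marker 0.73 [463. 208.] 191 [ 0.589 -0.514  0.061]
top marker 0.58 [354. 205.] 140 [ 0.602 -0.27   0.063]
top jar 0.8 [110. 296.] 594 [0.402 0.261 0.062]
top spool 0.5 [254. 130.] 28
[... 159 characters left out ...]
69 [364. 181.] 292 [0.463 0.063 0.061]
scene stand 0.89 [361. 200.] 335 [0.481 0.059 0.026]
scene stand 0.79 [312. 187.] 1052 [ 0.487 -0.066  0.034]
scene stand 0.44 [445. 178.] 482 [0.415 0.267 0.047]
scene board 0.67 [404. 271.] 1041 [0.685 0.158 0.019]
scene rule 0.89 [238. 232.] 2944 [ 0.623 -0.218  0.013]
scene rule 0.68 [140. 219.] 2722 [ 0.611 -0.455  0.013]
scene marker 0.78 [116. 200.] 214 [ 0.598 -0.512  0.053]
scene marker 0.73 [218. 216.] 179 [ 0.614 -0.27   0.06 ]
scene jar 0.84 [446. 179.] 541 [0.413 0.268 0.044]
scene jar 0.6 [311. 303.] 427 [ 0.79  -0.041  0.042]
scene spool 0.58 [310. 301.] 400 [ 0.79  -0.041  0.042]
scene scissors 0.87 [231. 180.] 287 [ 0.451 -0.27   0.005]
```

View pics/top0.png

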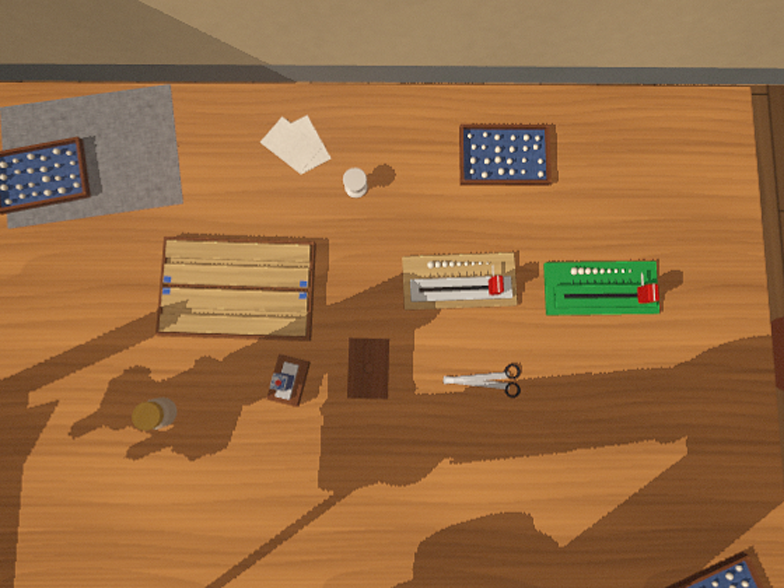

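View pics/scene0.png

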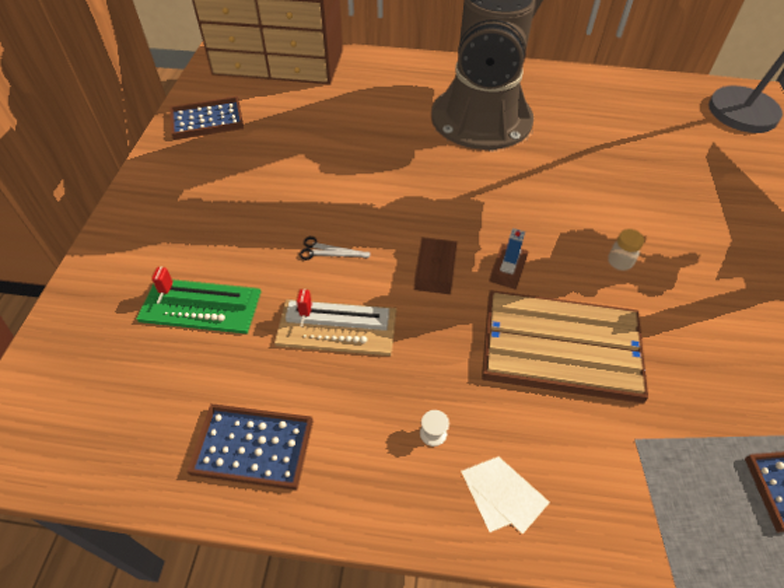

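The top view shows these lookalikes (560-px coordinates):
- **Stands:** the small stand with the gauge is at (206,271). The larger empty block is at (263,263).
- **Rules:** the pale rule is at (326,202) and the green one at (428,208).
- **Markers:** the red marker on the pale rule is at (354,205). The one on the green rule is at (463,208).
- **Board:** it is at (170,205), with blue marks near (118,204) and (217,206).

I choose the small stand's gauge and the pale rule. Next I'll take finer measurements and one close crop.

```bash
python3 - <<'E'
from h import *
for n in('top','scene'):
    f=np.load(n+'0.npz'); im,d=f['im'],f['d']; W=cloud(n,d)
    hsv=cv2.cvtColor(im,cv2.COLOR_RGB2HSV); H,S,V=cv2.split(hsv)
    blue=((H>100)&(H<130)&(S>120)&(V>60)).astype(np.uint8)
    k,l,st,c=cv2.connectedComponentsWithStats(blue)
    for i in range(1,k):
        w=np.nanmedian(W[l==i],0)
        if st[i,4]>=4 and .4<w[0]<.7 and abs(w[1])<.3: print(n,'blue',c[i].round(1),st[i,4],w.round(4), ray(n,c[i],.025).round(4))
    # lath height
    x,y,z=W[...,0],W[...,1],W[...,2]
    b=(x>.53)&(x<.7)&(y>-.01)&(y<.25)&(z>.008)
    print(n,'board z pct',np.nanpercentile(z[b],[5,25,50,75,90,97]).round(4))
    m=(S<140)&(V>120)&b; print('laths z',np.nanmedian(z[m]).round(4),m.sum())
    tb=(x>.5)&(x<.53)&(y>-.2)&(y<.2); print('table z',np.nanmedian(z[tb]).round(4))
    # gauge
    g=(x>.4)&(x<.52)&(y>0)&(y<.12)
    P=W[g&(z>.08)]; print('gauge top',len(P),np.median(P,0).round(4),P[:,2].max().round(4))
    P=W[g&(z>.015)]; q=cv2.minAreaRect((P[:,:2]*1000).astype(np.float32)); print('stand+gauge rect',q)
    P=W[g&(z>.02)&(z<.030)]; q=cv2.minAreaRect((P[:,:2]*1000).astype(np.float32)); print('stand rect',q)
    # rule, marker
    g=(x>.53)&(x<.68)&(y>-.34)&(y<-.1)
    P=W[g&(z>.006)&(z<.03)]; q=cv2.minAreaRect((P[:,:2]*1000).astype(np.float32)); print('rule rect',q)
    P=W[g&(z>.055)]; print('marker top',len(P),P.mean(0).round(4),cv2.minAreaRect((P[:,:2]*1000).astype(np.float32)))
f=np.load('top0.npz')['im'];g=np.load('scene0.npz')['im']
a=cv2.resize(f[245:295,180:240],(380,316),interpolation=2);b=cv2.resize(g[155:205,335:395],(380,316),interpolation=2)
save('crop1.png',np.hstack([a,b]))
E
```

```text
top blue [119.5 199. ] 12 [0.617  0.2638 0.024 ] [[0.6167 0.2629 0.025 ]]
top blue [216.3 202.1] 13 [0.61   0.0407 0.0242] [[0.6098 0.0402 0.025 ]]
top blue [118.5 207.5] 8 [0.5964 0.2655 0.0232] [[0.597  0.2642 0.025 ]]
top blue [215.9 210.9] 14 [0.5893 0.041  0.0233] [[0.5892 0.0408 0.025 ]]
top board z pct [0.0124 0.0199 0.0225 0.0239 0.0249 0.026 ]
laths z 0.0229 5570
table z 0.0005
gauge top 134 [0.4516 0.0616 0.0955] 0.1005
stand+gauge rect ((463.99188232421875, 72.21160888671875), (83.33583068847656, 108.5245132446289), 89.97217559814453)
stand rect ((464.3309326171875, 68.36415100097656), (75.48397064208984, 107.62847137451172), 89.97208404541016)
rule rect ((616.1156005859375, -219.82196044921875), (90.64254760742188, 190.27317810058594), 2.1312482357025146)
marker top 111 [ 0.6025 -0.2724  0.0635] ((602.8607788085938, -273.09967041015625), (18.135629653930664, 26.740726470947266), 89.27958679199219)
scene blue [365.9 179.2] 126 [0.4632 0.0635 0.0657] [[0.4261 0.0705 0.025 ]]
scene blue [354.3 231.2] 10 [0.5895 0.0444 0.0245] [[0.5899 0.0449 0.025 ]]
scene blue [353.6 238.4] 15 [0.6095 0.0446 0.0253] [[0.6099 0.0437 0.025 ]]
scene blue [453.5 245. ] 12 [0.5974 0.2685 0.0248] [[0.597  0.2689 0.025 ]]
scene blue [454.2 252.4] 16 [0.6168 0.268  0.0255] [[0.6167 0.268  0.025 ]]
scene board z pct [0.0145 0.0214 0.0243 0.0256 0.0265 0.0274]
laths z 0.0247 5196
table z 0.0025
gauge top 118 [0.4597 0.0636 0.0967] 0.1024
stand+gauge rect ((465.55572509765625, 68.55184936523438), (111.64581298828125, 74.06632232666016), 2.1644558906555176)
stand rect ((465.55572509765625, 68.55184936523438), (111.64581298828125, 74.06632232666016), 2.1644558906555176)
rule rect ((618.6314086914062, -217.20852661132812), (93.20191955566406, 190.4296875), 2.9761605262756348)
marker top 104 [ 0.6082 -0.2702  0.0636] ((606.1150512695312, -270.53265380859375), (18.946456909179688, 31.393272399902344), 87.78462982177734)
```

View pics/crop1.png

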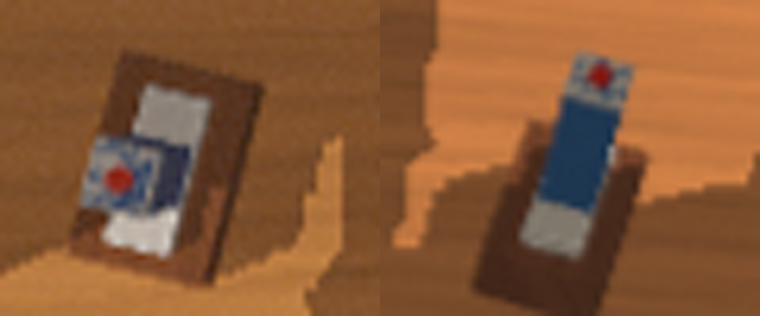

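The crop shows the blue gauge with its red cap on the steel foot, in the small stand. The cap is at about (199,273) in the top view and (370,167) in the scene view. The stand's long axis is turned about -15°.

```bash
python3 - <<'E'
from h import *
c=np.array([[125,52],[263,88],[212,285],[70,250]])/6.33-.5*(1-1/6.33)+[180,245]
P=ray('top',c,.026); print('stand',P.round(4).tolist(),P.mean(0).round(4))
for a,b in((3,0),(2,1)): print(np.degrees(np.arctan2(*(P[b]-P[a])[1::-1])).round(1),np.linalg.norm(P[b]-P[a]).round(4))
for n,b in(('top',(180,245,230,295)),('scene',(335,150,395,205))):
    im=np.load(n+'0.npz')['im']; H,S,V=cv2.split(cv2.cvtColor(im,cv2.COLOR_RGB2HSV))
    m=((H<8)|(H>170))&(S>150)&(V>90); k=np.zeros_like(m); k[b[1]:b[3],b[0]:b[2]]=1; m&=k
    v,u=np.where(m); print(n,'cap',u.mean(),v.mean(),m.sum(),ray(n,[u.mean(),v.mean()],.098).round(4))
E
python3 -m handwheel '[[0,3,-6,0,5],[0,6,-12,0,5],[0,9,-18,0,5],[0,12,-24,0,5],[0,14,-30,0,5],[0,16,-36,0,5],[0,18,-42,0,5],[0,20,-48,0,5]]' 40
```

```text
stand [[0.4936, 0.0762, 0.026], [0.4807, 0.0266, 0.026], [0.4115, 0.0434, 0.026], [0.4238, 0.0939, 0.026]] [0.4524 0.06   0.026 ]
-14.3 0.072
-13.6 0.0712
top cap 198.2 273.0 10 [[0.4517 0.0628 0.098 ]]
scene cap 369.14285714285717 166.71428571428572 7 [[0.4525 0.0653 0.098 ]]
time_s: 2.0
tcp_pos: [0.4231, 0.1731, 0.2271]
eef_rot: [-179.9, -0.0, -14.8]
contact_force: [0.7, 0.8, -0.2]
gripper_width: 0.0875
gripper_force: 0.0
```

```bash
python3 -m handwheel '[[0,1.2,-5,0,0.5],[0,2.3,-9.2,0,0.5],[0,2.3,-9.2,-4,0.5],[0,2.3,-9.2,-9,0.5],[0,2.3,-9.2,-13,0.5],[0,2.3,-9.2,-16,0.5],[0,2.3,-9.2,-17.5,0.5],[0,2.3,-9.2,-17.5,0.5]]' 40; python3 - <<'E'
from h import *
im,d=imaging.capture('top'); im2,d2=imaging.capture('scene')
a=im[235:295,165:245];b=im2[130:215,320:410]
save('c2.png',np.hstack([cv2.resize(a,(400,300)),cv2.resize(b,(318,300))]))
E
```

```text
time_s: 3.0
tcp_pos: [0.4451, 0.0824, 0.0508]
eef_rot: [179.9, 0.1, -14.4]
contact_force: [-0.6, -0.7, 0.6]
gripper_width: 0.0875
gripper_force: 0.0
```

View pics/c2.png

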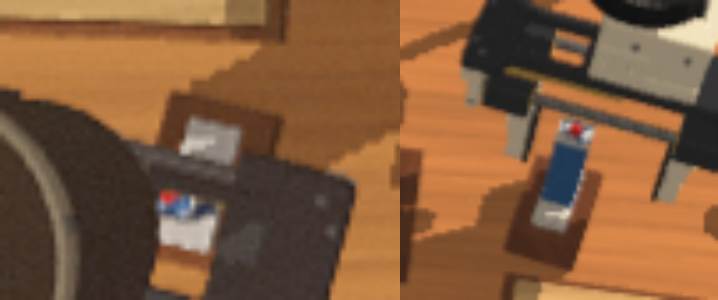

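The gripper straddles the gauge, but its centre is about 2 cm short on the +y side. In the scene crop the cap is at (576,130), nearer the left finger. I'll shift over, then close.

```bash
python3 -m handwheel '[[0,0.4,-1,0,0],[0,0.7,-2,0,0],[0,0.7,-2,0,0],[0.5,0.7,-2,0,0],[0.7,0.7,-2,0,0],[0.85,0.7,-2,0,0],[0.95,0.7,-2,0,0],[0.95,0.7,-2,0,0]]' 40
```

```text
time_s: 4.1
tcp_pos: [0.4527, 0.0629, 0.0515]
eef_rot: [180.0, 0.0, -14.4]
contact_force: [-0.6, 0.3, 0.1]
gripper_width: 0.043
gripper_force: 0.0
```

```bash
python3 -m handwheel '[[0.95,0,0,0,0],[0.95,0,0,0,0],[0.95,0,0,0,0],[0.95,0,0,0,0],[0.95,0,0,0,0],[0.95,0,0,0,0]]' 40
```

```text
time_s: 4.85
tcp_pos: [0.4529, 0.063, 0.0516]
eef_rot: [-180.0, -0.0, -14.4]
contact_force: [0.8, 1.1, 0.2]
gripper_width: 0.0217
gripper_force: 40.0
```

```bash
python3 -m handwheel '[[0.95,0,0,1,0],[0.95,0,0,3,0],[0.95,0,0,6,0],[0.95,0,0,9,0],[0.95,3,1,9,4],[0.95,7,3.5,9,8],[0.95,11,6,9,12],[0.95,15,8.7,9,12.5]]'; python3 -m handwheel '[[0.95,0,0,0,0],[0.95,0,0,0,0]]'
```

```text
time_s: 5.85
tcp_pos: [0.6034, 0.1501, 0.1418]
eef_rot: [180.0, 0.1, -1.8]
contact_force: [0.6, -0.1, -2.1]
gripper_width: 0.0217
gripper_force: 40.0
time_s: 6.1
tcp_pos: [0.6018, 0.1494, 0.141]
eef_rot: [179.9, 0.1, -1.9]
contact_force: [-0.4, 0.1, -3.2]
gripper_width: 0.0216
gripper_force: 40.0
```

```bash
python3 -m handwheel '[[0.95,0.1,0,-3,0],[0.95,0.1,0,-5,0],[0.95,0.1,0,-6.5,0],[0.95,0.1,0,-6.5,0],[0.95,0.1,0,-6.5,0]]'; python3 - <<'E'
from h import *
im,d=imaging.capture('scene'); np.savez('s3.npz',im=im,d=d)
s=get_state(); tc=np.array(s['tcp_pos']); print(tc,s['eef_rot'])
W=cloud('scene',d)
for q in('foot','gauge','probe_tip'):
    for o in finder.cut_out('scene',q)[:2]:
        m=o['region'];P=W[m];P=P[~np.isnan(P[:,0])];print(q,o['p'],o['pixel'],m.sum(),np.median(P,0).round(4))
# expected gauge drawing
yaw=np.radians(-1.8);Rz=np.array([[np.cos(yaw),-np.sin(yaw)],[np.sin(yaw),np.cos(yaw)]])
o=tc-[0,0,.0256]
L=np.array([[28,12,0],[28,-12,0],[28,12,8],[28,-12,8],[0,0,-16],[11,11,70],[11,-11,70],[0,0,73]])/1000
X=np.c_[L[:,:2]@Rz.T,L[:,2]]+o
px=proj('scene',X); print(px.round(1).tolist())
a,b=370,190; k=9
c=cv2.resize(im[b:b+65,a:a+85],None,fx=k,fy=k,interpolation=2)
for p in px:
    q=((p-[a,b]+.5)*k).astype(int); cv2.circle(c,tuple(int(t) for t in q),3,(0,255,0),1)
g=proj('scene',[[.5999,.0443,.025],[.60685,.2685,.025]]); q=((g-[a,b]+.5)*k).astype(int); cv2.line(c,tuple(map(int,q[0])),tuple(map(int,q[1])),(255,0,255),1)
save('c3.png',c)
E
```

```text
time_s: 6.72
tcp_pos: [0.6042, 0.15, 0.0776]
eef_rot: [-180.0, -0.1, -1.9]
contact_force: [-0.1, -0.6, -2.3]
gripper_width: 0.0219
gripper_force: 40.0
[0.60425604 0.15008103 0.07765132] [-1.79961332e+02 -7.98722547e-02 -1.86096081e+00]
foot 0.43 [406.0, 241.5] 85 [0.6248 0.1512 0.0607]
gauge 0.77 [405.4, 229.7] 314 [0.6145 0.1514 0.0785]
[[409.6, 246.5], [398.4, 244.9], [410.6, 244.5], [399.3, 242.9], [402.0, 239.0], [417.9, 221.3], [407.1, 219.8], [412.7, 215.4]]
```

View pics/c3.png

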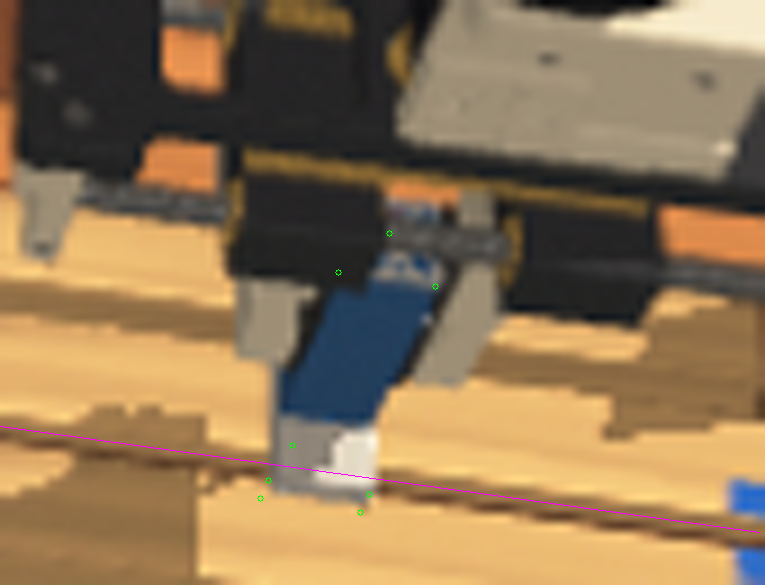

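The scene crop shows the gauge hovering over the middle groove. The bottom edge of the foot is at about (270..367, 490..500) in crop pixels, within roughly 1 px of the predicted position. I'll feel my way down in small steps.

```bash
python3 -m handwheel '[[0.95,0,0,-0.2,0],[0.95,0,0,-0.4,0],[0.95,0,0,-0.6,0],[0.95,0,0,-0.8,0],[0.95,0,0,-0.8,0]]'; for i in 1; do python3 -m handwheel '[[0.95,0,0,-0.1,0],[0.95,0,0,-0.2,0],[0.95,0,0,-0.3,0],[0.95,0,0,-0.3,0]]'; done
```

```text
time_s: 7.55
tcp_pos: [0.6036, 0.1498, 0.0683]
eef_rot: [180.0, 0.0, -1.9]
contact_force: [-0.9, -0.5, -1.9]
gripper_width: 0.0219
gripper_force: 40.0
time_s: 8.05
tcp_pos: [0.6037, 0.1498, 0.0655]
eef_rot: [180.0, 0.0, -1.9]
contact_force: [-0.2, -0.3, -2.6]
gripper_width: 0.0217
gripper_force: 40.0
```

```bash
python3 -m handwheel '[[0.95,0,0,-0.05,0],[0.95,0,0,-0.1,0],[0.95,0,0,-0.15,0],[0.95,0,0,-0.2,0],[0.95,0,0,-0.2,0]]'
```

```text
time_s: 8.68
tcp_pos: [0.6037, 0.1498, 0.0635]
eef_rot: [180.0, 0.0, -1.9]
contact_force: [0.5, -0.1, -3.0]
gripper_width: 0.0219
gripper_force: 40.0
```

```bash
python3 -m handwheel '[[0.95,0,0,-0.05,0],[0.95,0,0,-0.1,0],[0.95,0,0,-0.1,0]]';python3 -m handwheel '[[0.95,0,0,-0.05,0],[0.95,0,0,-0.1,0],[0.95,0,0,-0.1,0]]'
```

```text
time_s: 9.05
tcp_pos: [0.6037, 0.1498, 0.0625]
eef_rot: [180.0, 0.0, -1.9]
contact_force: [0.2, -0.5, -2.3]
gripper_width: 0.0216
gripper_force: 40.0
time_s: 9.43
tcp_pos: [0.6037, 0.1498, 0.0615]
eef_rot: [180.0, 0.0, -1.9]
contact_force: [0.2, 0.6, -2.5]
gripper_width: 0.0216
gripper_force: 40.0
```

```bash
python3 -m handwheel '[[0.95,0,0,-0.05,0],[0.95,0,0,-0.1,0],[0.95,0,0,-0.1,0]]';python3 -m handwheel '[[0.95,0,0,-0.05,0],[0.95,0,0,-0.1,0],[0.95,0,0,-0.1,0]]'
```

```text
time_s: 9.8
tcp_pos: [0.6037, 0.1498, 0.0605]
eef_rot: [180.0, 0.0, -1.9]
contact_force: [0.5, -0.2, -2.4]
gripper_width: 0.0219
gripper_force: 40.0
time_s: 10.18
tcp_pos: [0.6037, 0.1498, 0.0595]
eef_rot: [180.0, 0.0, -1.9]
contact_force: [-0.7, -0.0, -3.1]
gripper_width: 0.0219
gripper_force: 40.0
```

```bash
for i in 1 ; do python3 -m handwheel '[[0.95,0,0,-0.05,0],[0.95,0,0,-0.05,0]]' | grep -E 'tcp|contact'; python3 -m handwheel '[[0.95,0,0,-0.05,0],[0.95,0,0,-0.05,0]]'| grep -E 'tcp|contact'; python3 -m handwheel '[[0.95,0,0,-0.05,0],[0.95,0,0,-0.05,0]]'| grep -E 'tcp|contact'; python3 -m handwheel '[[0.95,0,0,-0.05,0],[0.95,0,0,-0.05,0]]'| grep -E 'tcp|contact';done
```

```text
tcp_pos: [0.6037, 0.1499, 0.059]
contact_force: [-0.0, -0.2, -3.1]
tcp_pos: [0.6037, 0.1498, 0.0585]
contact_force: [0.8, 0.1, -2.2]
tcp_pos: [0.6037, 0.1498, 0.058]
contact_force: [-0.2, -0.4, -2.7]
tcp_pos: [0.6037, 0.1498, 0.0575]
contact_force: [0.4, -0.9, -2.8]
```

```bash
for i in 1 ; do python3 -m handwheel '[[0.95,0,0,-0.05,0],[0.95,0,0,-0.05,0]]' | grep -E 'tcp|contact'; python3 -m handwheel '[[0.95,0,0,-0.05,0],[0.95,0,0,-0.05,0]]'| grep -E 'tcp|contact'; python3 -m handwheel '[[0.95,0,0,-0.05,0],[0.95,0,0,-0.05,0]]'| grep -E 'tcp|contact'; python3 -m handwheel '[[0.95,0,0,-0.05,0],[0.95,0,0,-0.05,0]]'| grep -E 'tcp|contact';done
```

```text
tcp_pos: [0.6037, 0.1499, 0.057]
contact_force: [-0.4, 0.4, -2.7]
tcp_pos: [0.6037, 0.1498, 0.0565]
contact_force: [0.8, -0.0, -2.7]
tcp_pos: [0.6038, 0.1499, 0.0561]
contact_force: [-0.4, 0.2, -1.6]
tcp_pos: [0.6039, 0.1499, 0.0559]
contact_force: [-0.1, -0.2, 1.9]
```

```bash
for i in 1 ; do python3 -m handwheel '[[0.95,0,0,-0.05,0],[0.95,0,0,-0.05,0]]' | grep -E 'tcp|contact'; python3 -m handwheel '[[0.95,0,0,-0.05,0],[0.95,0,0,-0.05,0]]'| grep -E 'tcp|contact'; python3 -m handwheel '[[0.95,0,0,-0.05,0],[0.95,0,0,-0.05,0]]'| grep -E 'tcp|contact'; python3 -m handwheel '[[0.95,0,0,-0.05,0],[0.95,0,0,-0.05,0]]'| grep -E 'tcp|contact';done
```

```text
tcp_pos: [0.6039, 0.1499, 0.0553]
contact_force: [-0.9, 0.1, 2.3]
tcp_pos: [0.6039, 0.1499, 0.0546]
contact_force: [-1.8, -0.5, 2.0]
tcp_pos: [0.6038, 0.1499, 0.0541]
contact_force: [0.3, -0.4, 3.3]
tcp_pos: [0.6038, 0.1499, 0.0536]
contact_force: [-1.0, -0.4, 1.8]
```

```bash
python3 -m handwheel '[[0.95,0,0,-0.05,0],[0.95,0,0,-0.1,0],[0.95,0,0,-0.1,0]]' | grep -E 'tcp|contact'; python3 -m handwheel '[[0.95,0,0,-0.05,0],[0.95,0,0,-0.05,0]]'| grep -E 'tcp|contact'; python3 -m handwheel '[[0.95,0,0,-0.05,0],[0.95,0,0,-0.05,0]]'| grep -E 'tcp|contact'; python3 -m handwheel '[[0.95,0,0,-0.05,0],[0.95,0,0,-0.05,0]]'| grep -E 'tcp|contact'
```

```text
tcp_pos: [0.6038, 0.1499, 0.0525]
contact_force: [-0.6, 0.4, 2.9]
tcp_pos: [0.6038, 0.1499, 0.0521]
contact_force: [-0.8, -0.0, 1.4]
tcp_pos: [0.6038, 0.1499, 0.0516]
contact_force: [-0.7, -0.5, 2.5]
tcp_pos: [0.6038, 0.1499, 0.051]
contact_force: [0.0, 0.9, 2.8]
```

```bash
python3 -m handwheel '[[0.95,0,0,-0.05,0],[0.95,0,0,-0.05,0]]' | grep -E 'tcp|contact'; python3 -m handwheel '[[0.95,0,0,-0.05,0],[0.95,0,0,-0.05,0]]'| grep -E 'tcp|contact'; python3 -m handwheel '[[0.95,0,0,-0.05,0],[0.95,0,0,-0.05,0]]'| grep -E 'tcp|contact'
```

```text
tcp_pos: [0.6037, 0.1499, 0.0505]
contact_force: [0.4, 0.0, 2.7]
tcp_pos: [0.6037, 0.1499, 0.05]
contact_force: [0.5, -0.6, 1.7]
tcp_pos: [0.6037, 0.1498, 0.0496]
contact_force: [-0.5, 0.7, 2.8]
```

```bash
python3 -m handwheel '[[0.95,0,0,-0.05,0],[0.95,0,0,-0.05,0]]' | grep -E 'tcp|contact'; python3 -m handwheel '[[0.95,0,0,-0.05,0],[0.95,0,0,-0.05,0]]'| grep -E 'tcp|contact'
```

```text
tcp_pos: [0.6038, 0.1499, 0.0495]
contact_force: [-3.0, 0.8, 7.4]
tcp_pos: [0.6037, 0.1499, 0.0495]
contact_force: [-3.4, -0.4, 9.6]
```

```bash
python3 -m handwheel '[[0.95,0,0,-0.05,0],[0.95,0,0,-0.05,0]]' | grep -E 'tcp|contact'
```

```text
tcp_pos: [0.6038, 0.1499, 0.0495]
contact_force: [-5.2, 0.3, 14.8]
```

```bash
python3 - <<'E'
from h import *
for i in range(3):
    im,d=imaging.capture('scene'); s=get_state(); print(s['tcp_pos'].round(5) if hasattr(s['tcp_pos'],'round') else s['tcp_pos'],np.round(s['eef_rot'],3),np.round(s['contact_force'],2),np.round(s['moment'],3),s['gripper_width'])
a,b=375,195;save('c4.png',im,(a,b,a+75,b+60),10)
E
```

```text
[0.60376 0.14988 0.04948] [-1.79999e+02 -3.50000e-02 -1.84300e+00] [-4.44 -0.19 14.03] [-0.103  1.807 -0.059] 0.021974798964055124
[0.60376 0.14988 0.04949] [-1.79997e+02 -3.50000e-02 -1.84300e+00] [-6.16 -0.18 13.16] [-0.166  1.877 -0.037] 0.02161912311690499
[0.60376 0.14989 0.04949] [-1.79996e+02 -3.70000e-02 -1.84300e+00] [-5.75 -0.06 13.53] [-0.109  1.765  0.01 ] 0.02175818757239099
```

View pics/c4.png

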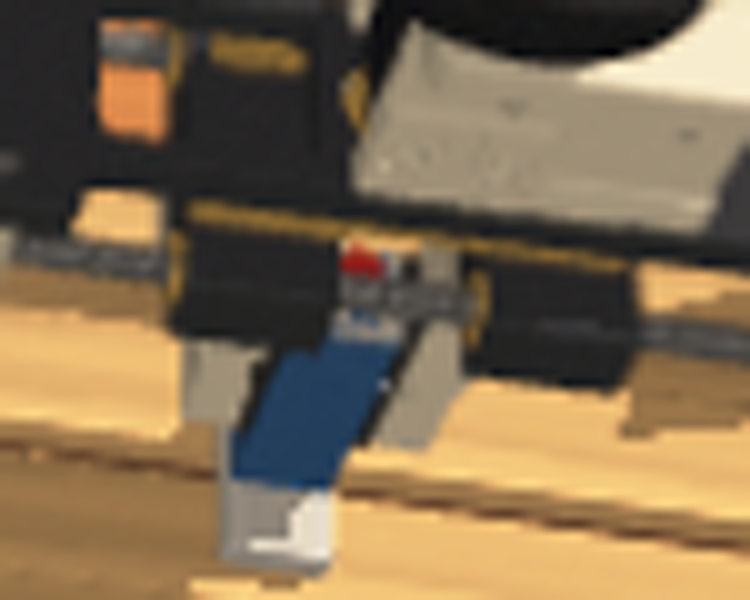

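The scene crop shows the foot down across the groove. The red cap, at about (362,263) in the crop, now stands clear above the column. I'll ease the load, open the fingers and rise.

```bash
python3 -m handwheel '[[0.95,0,0,0.04,0],[0.95,0,0,0.08,0],[0.95,0,0,0.08,0]]'; python3 -m handwheel '[[0.5,0,0,0,0],[0.5,0,0,0,0],[0.5,0,0,0,0],[0.5,0,0,0,0],[0.5,0,0,0,0],[0.5,0,0,0,0]]'
```

```text
time_s: 16.32
tcp_pos: [0.6038, 0.1499, 0.0495]
eef_rot: [-180.0, -0.0, -1.9]
contact_force: [-2.8, 0.8, 7.4]
gripper_width: 0.0218
gripper_force: 40.0
time_s: 17.08
tcp_pos: [0.6037, 0.1499, 0.0488]
eef_rot: [180.0, -0.0, -1.9]
contact_force: [0.9, -0.4, 0.6]
gripper_width: 0.0437
gripper_force: 0.0
```

```bash
python3 -m handwheel '[[0.5,0,0,1.5,0],[0.5,0,0,4,0],[0.5,0,0,8,0],[1,0,0,8,0],[1,0,0,8,0],[1,0,0,8,0],[1,0,0,8,0],[1,0,0,8,0]]' 10; python3 -m handwheel '[[1,0,0,-0.5,0],[1,0,0,-1,0],[1,0,0,-1.5,0],[1,0,0,-1.8,0],[1,0,0,-1.8,0]]'
```

```text
time_s: 18.08
tcp_pos: [0.6035, 0.1497, 0.1283]
eef_rot: [180.0, 0.0, -1.9]
contact_force: [0.6, 0.8, 0.1]
gripper_width: 0.0016
gripper_force: 0.0
time_s: 18.7
tcp_pos: [0.6036, 0.1498, 0.1105]
eef_rot: [180.0, 0.0, -1.9]
contact_force: [0.9, 0.2, 0.4]
gripper_width: 0.0008
gripper_force: 0.0
```

```bash
python3 -m handwheel '[[1,0,0,-0.2,0],[1,0,0,-0.4,0],[1,0,0,-0.55,0],[1,0,0,-0.55,0]]'|grep -E 'tcp|cont'; python3 -m handwheel '[[1,0,0,-0.05,0],[1,0,0,-0.05,0]]'|grep -E 'tcp|cont';python3 -m handwheel '[[1,0,0,-0.04,0],[1,0,0,-0.04,0]]'|grep -E 'tcp|cont';python3 -m handwheel '[[1,0,0,-0.04,0],[1,0,0,-0.04,0]]'|grep -E 'tcp|cont'
```

```text
tcp_pos: [0.6037, 0.1498, 0.1052]
contact_force: [0.5, -0.8, -1.0]
tcp_pos: [0.6037, 0.1499, 0.1049]
contact_force: [0.6, -1.2, 0.1]
tcp_pos: [0.6037, 0.1499, 0.1044]
contact_force: [-0.1, -1.1, 0.4]
tcp_pos: [0.6037, 0.1498, 0.104]
contact_force: [0.0, 0.2, -0.8]
```

```bash
python3 -m handwheel '[[1,0,0,-0.03,0],[1,0,0,-0.03,0]]'|grep -E 'tcp|cont'; python3 -m handwheel '[[1,0,0,-0.03,0],[1,0,0,-0.03,0]]'|grep -E 'tcp|cont';python3 -m handwheel '[[1,0,0,-0.03,0],[1,0,0,-0.03,0]]'|grep -E 'tcp|cont'
```

```text
tcp_pos: [0.6037, 0.1498, 0.1037]
contact_force: [0.7, 0.6, 0.7]
tcp_pos: [0.6037, 0.1498, 0.1034]
contact_force: [-0.5, -0.4, -0.3]
tcp_pos: [0.6037, 0.1498, 0.1031]
contact_force: [0.6, 0.7, -0.0]
```

```bash
python3 -m handwheel '[[1,0,0,-0.03,0],[1,0,0,-0.03,0]]'|grep -E 'tcp|cont'; python3 -m handwheel '[[1,0,0,-0.03,0],[1,0,0,-0.03,0]]'|grep -E 'tcp|cont'
```

```text
tcp_pos: [0.6037, 0.1499, 0.1028]
contact_force: [0.3, 0.1, -0.3]
tcp_pos: [0.6037, 0.1499, 0.1025]
contact_force: [0.5, -0.4, -0.5]
```

```bash
python3 -m handwheel '[[1,0,0,-0.03,0],[1,0,0,-0.03,0]]'|grep -E 'tcp|cont'; python3 -m handwheel '[[1,0,0,-0.03,0],[1,0,0,-0.03,0]]'|grep -E 'tcp|cont'
```

```text
tcp_pos: [0.6037, 0.1498, 0.1022]
contact_force: [-0.5, 0.5, 0.4]
tcp_pos: [0.6037, 0.1498, 0.1019]
contact_force: [-0.1, -0.6, -0.7]
```

```bash
python3 - <<'E'
from h import *
im,d=imaging.capture('scene')
a,b=385,190;save('c5.png',im,(a,b,a+50,b+60),10)
E
```

```text
(no output)
```

View pics/c5.png

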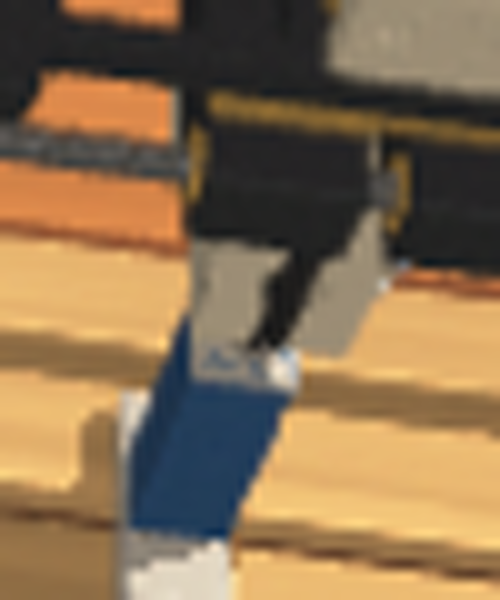

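The scene crop shows the closed fingertips over the column top. The red cap is hidden between them with no contact force, so the stem can't be felt. I'll touch the column top instead, which also confirms that the foot is seated.

```bash
python3 -m handwheel '[[1,0,0,-0.15,0],[1,0,0,-0.3,0],[1,0,0,-0.45,0],[1,0,0,-0.6,0],[1,0,0,-0.6,0]]'|grep -E 'tcp|cont'; python3 -m handwheel '[[1,0,0,-0.04,0],[1,0,0,-0.04,0]]'|grep -E 'tcp|cont';python3 -m handwheel '[[1,0,0,-0.04,0],[1,0,0,-0.04,0]]'|grep -E 'tcp|cont'
```

```text
tcp_pos: [0.6036, 0.1498, 0.0957]
contact_force: [-0.5, -0.6, -0.5]
tcp_pos: [0.6037, 0.1499, 0.0956]
contact_force: [-0.6, -0.5, -0.6]
tcp_pos: [0.6037, 0.1498, 0.0951]
contact_force: [-0.6, -0.2, -0.4]
```

```bash
for i in 1; do python3 -m handwheel '[[1,0,0,-0.04,0],[1,0,0,-0.04,0]]'|grep -E 'tcp|cont'; python3 -m handwheel '[[1,0,0,-0.04,0],[1,0,0,-0.04,0]]'|grep -E 'tcp|cont';python3 -m handwheel '[[1,0,0,-0.04,0],[1,0,0,-0.04,0]]'|grep -E 'tcp|cont';python3 -m handwheel '[[1,0,0,-0.04,0],[1,0,0,-0.04,0]]'|grep -E 'tcp|cont'; done
```

```text
tcp_pos: [0.6037, 0.1498, 0.0947]
contact_force: [0.0, -0.1, 0.4]
tcp_pos: [0.6038, 0.1499, 0.0945]
contact_force: [0.7, -0.1, 1.0]
tcp_pos: [0.604, 0.15, 0.0944]
contact_force: [-1.1, 1.4, 3.8]
tcp_pos: [0.6041, 0.1502, 0.0943]
contact_force: [-2.2, 0.3, 7.4]
```

```bash
for i in 1; do python3 -m handwheel '[[1,0,0,-0.04,0],[1,0,0,-0.04,0]]'|grep -E 'tcp|cont'; python3 -m handwheel '[[1,0,0,-0.04,0],[1,0,0,-0.04,0],[1,0,0,-0.04,0],[1,0,0,-0.04,0]]'|grep -E 'tcp|cont'; done
```

```text
tcp_pos: [0.6042, 0.1502, 0.0943]
contact_force: [-2.8, 1.5, 10.2]
tcp_pos: [0.6043, 0.1503, 0.0943]
contact_force: [-4.6, 1.5, 11.4]
```

```bash
python3 -m handwheel '[[1,0,0,1,0],[1,0,0,4,0],[1,-4,-3,4,0],[1,-8,-6,4,0],[1,-12.7,-9.6,4,0],[1,-12.7,-9.6,0,0],[1,-12.7,-9.6,-4,0],[1,-12.7,-9.6,-4.5,0]]';  python3 - <<'E'
from h import *
ims=[]
for n in('scene','top'):
    A=[imaging.capture(n) for _ in range(4)]
    im=np.mean([a[0] for a in A],0); np.savez(n+'6.npz',im=im,d=A[0][1]); print(n,np.std([a[0].astype(float) for a in A],0).mean())
    ims.append(im.astype(np.uint8))
p=proj('scene',[.6035,.15,.09])[0].astype(int);q=proj('top',[.6035,.15,.07])[0].astype(int);print(p,q)
f=lambda i,p,w,h,k:cv2.resize(i[p[1]-h:p[1]+h,p[0]-w:p[0]+w],None,fx=k,fy=k,interpolation=0)
save('c6.png',np.hstack([f(ims[0],p,16,22,13),f(ims[1],q,14,22,13)]))
E
```

```text
time_s: 25.62
tcp_pos: [0.475, 0.0528, 0.0461]
eef_rot: [179.9, 0.2, -1.9]
contact_force: [-1.1, 0.1, 0.6]
gripper_width: 0.0002
gripper_force: 0.0
scene 0.610995551852559
top 1.3699158594327157
[408 224] [162 202]
```

View pics/c6.png

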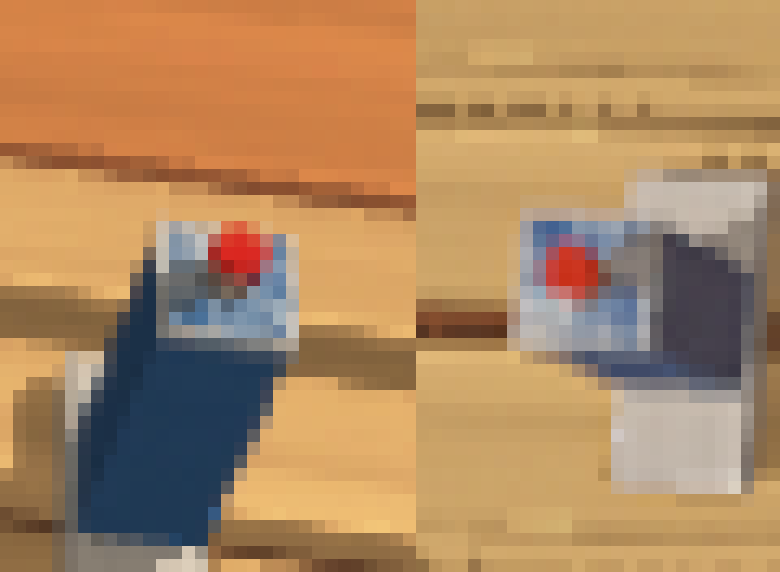

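The crop shows the gauge upright across the middle groove. The cap's red blob is at about (239,250) in the scene half, above a column-top face centred at about (228,287). Next I'll touch the stand top, 26 mm above the table, to calibrate the fingertip height.

```bash
python3 -m handwheel '[[1,0,0,-0.5,0],[1,0,0,-1,0],[1,0,0,-1.5,0],[1,0,0,-1.8,0],[1,0,0,-1.8,0]]'|grep -E 'tcp|cont'; python3 -m handwheel '[[1,0,0,-0.04,0],[1,0,0,-0.04,0]]'|grep -E 'tcp|cont';python3 -m handwheel '[[1,0,0,-0.04,0],[1,0,0,-0.04,0]]'|grep -E 'tcp|cont';python3 -m handwheel '[[1,0,0,-0.04,0],[1,0,0,-0.04,0]]'|grep -E 'tcp|cont';python3 -m handwheel '[[1,0,0,-0.04,0],[1,0,0,-0.04,0]]'|grep -E 'tcp|cont'
```

```text
tcp_pos: [0.4765, 0.0537, 0.0294]
contact_force: [0.6, 0.0, -0.5]
tcp_pos: [0.4768, 0.0539, 0.0295]
contact_force: [0.7, 0.5, -0.5]
tcp_pos: [0.4767, 0.0539, 0.029]
contact_force: [0.0, -0.2, -0.4]
tcp_pos: [0.4767, 0.0539, 0.0285]
contact_force: [0.2, -0.2, 1.1]
tcp_pos: [0.4767, 0.0538, 0.0281]
contact_force: [-1.1, -0.6, 0.6]
```

```bash
python3 -m handwheel '[[1,0,0,-0.1,0],[1,0,0,-0.1,0]]'|grep -E 'tcp|cont'; python3 -m handwheel '[[1,0,0,-0.04,0],[1,0,0,-0.04,0]]'|grep -E 'tcp|cont';python3 -m handwheel '[[1,0,0,-0.04,0],[1,0,0,-0.04,0]]'|grep -E 'tcp|cont';python3 -m handwheel '[[1,0,0,-0.04,0],[1,0,0,-0.04,0]]'|grep -E 'tcp|cont'
```

```text
tcp_pos: [0.4766, 0.0538, 0.0271]
contact_force: [0.1, 0.4, 0.2]
tcp_pos: [0.4767, 0.0539, 0.0267]
contact_force: [0.1, -0.6, -0.9]
tcp_pos: [0.4767, 0.0539, 0.0264]
contact_force: [0.9, -0.3, -0.9]
tcp_pos: [0.4768, 0.0539, 0.0263]
contact_force: [-1.9, 0.1, 6.2]
```

```bash
python3 -m handwheel '[[1,0,0,3,0],[1,0,0,9,0],[1,0,0,14,0]]'|grep tcp; python3 - <<'E'
from h import *
def red(im,b):
    c=im[b[1]:b[3],b[0]:b[2]].astype(float); w=np.clip((c[...,0]-np.maximum(c[...,1],c[...,2])*1.0-60),0,None)
    v,u=np.mgrid[b[1]:b[3],b[0]:b[2]]; w=np.where((c[...,2]<120)&(c[...,1]<110),w,0); return (u*w).sum()/w.sum(),(v*w).sum()/w.sum(),w
im0=np.load('scene0.npz')['im'].astype(float); im6=np.load('scene6.npz')['im']
for im,b in((im0,(361,160,378,178)),(im6,(402,215,418,232))):
    print('R-B'); c=im[b[1]:b[3],b[0]:b[2]]
    print('cols',b[0],'rows',b[1]); print((c[...,0]-c[...,2]).astype(int)); print('L'); print(c.mean(-1).astype(int)); print('red',red(im,b)[:2])
for o,yaw in(([.452,.0625,.026],-14),([.6034,.15,.024],-1.8)):
    y=np.radians(yaw);R=np.array([[np.cos(y),-np.sin(y),0],[np.sin(y),np.cos(y),0],[0,0,1]])
    L=np.array([[11,11,70],[11,-11,70],[-11,-11,70],[-11,11,70],[0,0,70],[0,0,73],[0,0,79.5]])/1000
    print(proj('scene',L@R.T+o).round(2).tolist()); print(proj('top',L@R.T+o).round(2).tolist())
E
```

```text
tcp_pos: [0.4767, 0.0538, 0.168]
R-B
cols 361 rows 160
[[125 126 126 126 126 124 124 125 126 128 128 128 127 128 127 126 128]
 [127 126 125 125 126 124 123 124 125 127 128 128 128 128 129 126 128]
 [125 125 126 127 127 111 123 126 127 127 128 127 127 127 127 127 127]
 [123 123 123 124 109  56  64  70 100 123 127 127 127 128 129 128 129]
 [125 126 123 123  74  19  23  27  19  26  61  97 106 122 126 127 127]
 [131 132 131 131  45  -6  13  50  64  57  44  41  33  51  95 120 125]
 [132 133 131 116  31   9  29  79 108 102  46   1 -11  22 111 130 132]
 [132 132 132  80  10  -7  25  82 106 106  29  12  12  37 119 134 134]
 [127 127 112  48  14  12   0  38  65  52   8  16  10  76 124 134 133]
 [128 128 106  39  19   8  -1   8   2 -18 -13  -6  -8  99 125 129 130]
 [129 128  64  -4 -14  -2  12  14  13 -13  -6   9   9 113 129 128 128]
 [132 130  46 -35 -47 -32 -22 -14  -7  -3  11  18  73 124 130 129 129]
 [127 127  29 -47 -50 -50 -51 -47 -39 -31 -21 -12  69 121 129 129 128]
 [121 100   7 -51 -51 -52 -51 -52 -52 -52 -50 -17  97 125 129 129 129]
 [101  47 -23 -51 -50 -51 -52 -50 -51 -52 -50 -11 1
[... 3757 characters left out ...]
  57  59  59  59  59  59  59  58  58  59  70 102 101 101 101]
 [ 50  58  59  58  59  59  59  59  58  59  67 140 166 167 164 161]]
red (np.float64(410.02448290417897), np.float64(220.68087800759815))
[[371.22, 171.54], [362.07, 168.92], [364.41, 162.6], [373.45, 165.16], [367.78, 167.03], [368.02, 166.15], [368.52, 164.23]]
[[194.85, 266.29], [205.09, 268.87], [202.27, 279.31], [192.0, 276.71], [198.55, 272.79], [198.25, 272.85], [197.6, 273.0]]
[[414.13, 228.71], [403.61, 227.27], [403.42, 218.93], [413.78, 220.34], [408.73, 223.78], [409.1, 222.96], [409.92, 221.18]]
[[154.4, 195.28], [164.76, 195.61], [164.06, 205.87], [153.67, 205.53], [159.22, 200.56], [158.79, 200.36], [157.83, 199.93]]
```

```bash
python3 - <<'E'
from h import *
im0=np.load('scene0.npz')['im'].astype(int); im6=np.load('scene6.npz')['im'].astype(int)
for im,b in((im0,(364,162,376,172)),(im6,(403,217,416,227))):
    c=im[b[1]:b[3],b[0]:b[2]]; print(b); print('R-G\n',c[...,0]-c[...,1]); print('R\n',c[...,0])
t0=np.load('top0.npz')['im'].astype(int); t6=np.load('top6.npz')['im'].astype(int)
for im,b in((t0,(190,264,208,282)),(t6,(152,193,172,209))):
    c=im[b[1]:b[3],b[0]:b[2]]; print(b); print('R-G\n',c[...,0]-c[...,1]); print('L\n',c.mean(-1).astype(int))
E
```

```text
(364, 162, 376, 172)
R-G
 [[ 74  74  65  73  74  75  74  75  75  75  75  75]
 [ 72  63  33  37  41  58  73  75  74  75  76  76]
 [ 72  43  11  11  13  17  24  37  56  62  70  74]
 [ 77  29  -4   5  41  67  62  34  22  20  31  56]
 [ 67  21   4  21  73 104  98  47   3  -6  14  66]
 [ 47   8  -4  24  80 101 102  38   8   6  21  70]
 [ 27   7   5   3  33  63  61   9   7   4  45  73]
 [ 22   8   3  -1   5   7  -2  -6  -3  -5  61  73]
 [  3  -5  -1   4   6   6  -7  -3   4   6  68  75]
 [-15 -23 -15  -8  -6  -4  -2   4   9  43  71  76]]
R
 [[192 191 182 191 192 193 193 192 192 192 192 192]
 [186 178 150 154 157 174 189 193 192 192 193 194]
 [185 158 119 125 130 111 111 149 172 178 187 190]
 [199 140  93 118 127 118 114 127 137 128 138 168]
 [188 128 113 124 129 129 129 103  95  88 117 186]
 [167 108  93 100 118 126 126  92 112 118 129 192]
 [145 119 116  92 116 111  95  97 122 115 162 195]
 [136 124 113 100 106  91  68  83  94  89 175 192]
 [ 80  76  94 113 118 116  85  94 112  97 182 195]
 [ 44  35  51  65  75  87  93 112 124 157 191 198]]
(403, 217, 416, 227)
R-G
 [[ 53  53  54  54  55  
[... 5863 characters left out ...]
  69  68
   67  65]
 [158 159 158 168 155 133 104  91  94  86  82 105 112 125 109  72  70  70
   68  68]
 [152 153 152 169 175 168 148 141 112  98 112 109 106 140 113  73  69  69
   69  70]
 [116 117 121 152 191 182 178 185 142 126 138 133 121 168 111  69  69  69
   69  70]
 [ 81  80  76 141 177 173 174 182 156 146 149 128 124 162  89  67  67  68
   70  70]
 [ 61  59  55 154 184 182 171 165 155 154 167 146 141 172  94  66  69  68
   69  69]
 [118 116 116 163 177 174 171 160 154 153 159 147 135 159  94  68  66  71
   70  69]
 [172 171 171 174 154 139 129 117  97  86  98 100 101 103  90  78  72  68
   67  68]
 [165 165 165 166 165 167 166 156 137 114  90  79  80  80  83  88  80  73
   71  65]]
```

The image readings of the cap, about 6.5 to 7.7 mm pushed in, are too coarse. The feel measurement gives about 9.5 mm, which falls between two pearls. I'll regrip the gauge and touch its probe lightly on the lath top. That height above the seated position is the depth, read directly.

```bash
python3 -m handwheel '[[0.5,4,3,0,0],[0.5,8.5,6.4,0,0],[0.5,12.7,9.6,0,0],[0.5,12.7,9.6,0,0],[0.5,12.7,9.6,-5,0],[0.5,12.7,9.6,-9,0],[0.5,12.7,9.6,-11.8,0],[0.5,12.7,9.6,-11.8,0]]' 40;python3 -m handwheel '[[0.95,0,0,0,0],[0.95,0,0,0,0],[0.95,0,0,0,0],[0.95,0,0,0,0],[0.95,0,0,0,0]]' 40
```

```text
time_s: 30.02
tcp_pos: [0.6018, 0.1487, 0.0458]
eef_rot: [179.9, 0.3, -1.9]
contact_force: [-0.2, 0.7, 0.6]
gripper_width: 0.0436
gripper_force: 0.0
time_s: 30.65
tcp_pos: [0.6044, 0.1503, 0.0492]
eef_rot: [-179.9, -0.1, -1.8]
contact_force: [-1.9, 1.1, 6.9]
gripper_width: 0.0222
gripper_force: 40.0
```

```bash
python3 -m handwheel '[[0.95,0,0,0,0],[0.95,0,0,0,0]]'; python3 -m handwheel '[[0.95,0,0,0.6,0],[0.95,0,0,1.5,0],[0.95,1,0,1.5,0],[0.95,1.9,0,1.5,0],[0.95,1.9,0,1.2,0],[0.95,1.9,0,1.15,0],[0.95,1.9,0,1.15,0]]'
```

```text
time_s: 30.9
tcp_pos: [0.6044, 0.1504, 0.0492]
eef_rot: [-179.9, -0.1, -1.8]
contact_force: [-2.1, 1.0, 6.0]
gripper_width: 0.0218
gripper_force: 40.0
time_s: 31.78
tcp_pos: [0.6222, 0.1497, 0.0591]
eef_rot: [180.0, 0.1, -1.9]
contact_force: [-0.3, 0.4, -3.5]
gripper_width: 0.0218
gripper_force: 40.0
```

```bash
for k in 1; do python3 -m handwheel '[[0.95,0,0,0,0],[0.95,0,0,0,0]]'|grep -E 'tcp|cont'; python3 -m handwheel '[[0.95,0,0,-0.03,0],[0.95,0,0,-0.03,0]]'|grep -E 'tcp|cont'; python3 -m handwheel '[[0.95,0,0,-0.03,0],[0.95,0,0,-0.03,0]]'|grep -E 'tcp|cont'; done
```

```text
tcp_pos: [0.6226, 0.1499, 0.0595]
contact_force: [-0.6, 1.5, -2.9]
tcp_pos: [0.6227, 0.1499, 0.0592]
contact_force: [0.3, 0.7, -1.9]
tcp_pos: [0.6227, 0.1499, 0.0589]
contact_force: [0.8, 0.3, -2.8]
```

```bash
for k in 1; do python3 -m handwheel '[[0.95,0,0,-0.02,0],[0.95,0,0,-0.02,0]]'|grep -E 'tcp|cont'; python3 -m handwheel '[[0.95,0,0,-0.02,0],[0.95,0,0,-0.02,0]]'|grep -E 'tcp|cont'; python3 -m handwheel '[[0.95,0,0,-0.02,0],[0.95,0,0,-0.02,0]]'|grep -E 'tcp|cont'; done
```

```text
tcp_pos: [0.6228, 0.1499, 0.0588]
contact_force: [0.3, -0.5, -1.1]
tcp_pos: [0.6228, 0.1499, 0.0587]
contact_force: [-1.4, -1.4, 0.5]
tcp_pos: [0.6229, 0.1499, 0.0586]
contact_force: [-0.4, -0.9, 2.7]
```

```bash
python3 -m handwheel '[[0.95,0,0,0.4,0],[0.95,-0.9,0,0.4,0],[0.95,-1.85,0,0.4,0],[0.95,-1.85,0,0.4,0],[0.95,-1.85,0,0,0],[0.95,-1.85,0,-0.4,0],[0.95,-1.85,0,-0.7,0],[0.95,-1.85,0,-0.8,0]]'; python3 -m handwheel '[[0.95,0,0,-0.05,0],[0.95,0,0,-0.1,0],[0.95,0,0,-0.1,0]]'|grep -E 'tcp|cont'
```

```text
time_s: 34.28
tcp_pos: [0.6041, 0.1497, 0.0497]
eef_rot: [180.0, 0.0, -1.9]
contact_force: [0.4, -0.2, -1.9]
gripper_width: 0.0218
gripper_force: 40.0
tcp_pos: [0.6043, 0.1499, 0.0495]
contact_force: [0.2, -1.0, -2.1]
```

```bash
python3 -m handwheel '[[0.95,0,0,-0.04,0],[0.95,0,0,-0.04,0]]'|grep -E 'tcp|cont';python3 -m handwheel '[[0.95,0,0,-0.04,0],[0.95,0,0,-0.04,0]]'|grep -E 'tcp|cont';python3 -m handwheel '[[0.95,0,0,-0.04,0],[0.95,0,0,-0.04,0]]'|grep -E 'tcp|cont'
```

```text
tcp_pos: [0.6044, 0.1499, 0.0493]
contact_force: [-1.5, -0.7, 2.6]
tcp_pos: [0.6044, 0.1499, 0.0492]
contact_force: [-2.9, -1.5, 5.4]
tcp_pos: [0.6044, 0.1499, 0.0492]
contact_force: [-3.3, -0.2, 8.9]
```

```bash
python3 -m handwheel '[[0.95,0,0,-0.03,0],[0.95,0,0,-0.03,0],[0.95,0,0,0.04,0],[0.95,0,0,0.06,0]]'|grep -E 'tcp|cont'; python3 -m handwheel '[[0.5,0,0,0,0],[0.5,0,0,0,0],[0.5,0,0,0,0],[0.5,0,0,0,0],[0.5,0,0,2,0],[0.5,0,0,6,0],[0.5,0,0,10,0],[0.5,0,-4,12,0]]'; python3 -m handwheel '[[0.5,0,-6,0,2],[0.5,0,-12,0,4.2],[0.5,0,-18,0,4.2],[0.5,0,-24,0,4.2],[0.5,0,-30,0,4.2],[0.5,0,-36,0,4.2],[0.5,0,-36,0,4.2]]'
python3 - <<'E'
from h import *
f=np.load('top0.npz'); im=f['im']; W=cloud('top',f['d'])
x,y=W[...,0],W[...,1]
H,S,V=cv2.split(cv2.cvtColor(im,cv2.COLOR_RGB2HSV))
m=((S<60)&(V>150)&(x>.622)&(x<.66)&(y>-.32)&(y<-.12)).astype(np.uint8)
k,l,st,c=cv2.connectedComponentsWithStats(m)
for i in range(1,k): print(c[i].round(2),st[i,4],ray('top',c[i],.014).round(4))
a=((H<8)|(H>172))&(S>150)&(x>.58)&(x<.63)&(y>-.32)&(y<-.22)&(W[...,2]>.055)
v,u=np.where(a);print('marker top',u.mean(),v.mean(),len(u),ray('top',[u.mean(),v.mean()],.064))
E
```

```text
tcp_pos: [0.6044, 0.1499, 0.0492]
contact_force: [-1.5, -0.4, 4.6]
time_s: 36.9
tcp_pos: [0.6055, 0.1115, 0.1712]
eef_rot: [-179.9, -0.2, -1.7]
contact_force: [0.5, -0.3, -0.2]
gripper_width: 0.044
gripper_force: 0.0
time_s: 37.78
tcp_pos: [0.6034, -0.2542, 0.168]
eef_rot: [180.0, 0.1, 2.0]
contact_force: [-0.4, -0.4, -0.4]
gripper_width: 0.0438
gripper_force: 0.0
[307.36 188.79] 14 [[ 0.643  -0.1712  0.014 ]]
[312.25 188.58] 12 [[ 0.6435 -0.1827  0.014 ]]
[317.22 188.44] 9 [[ 0.6439 -0.1944  0.014 ]]
[321.86 188.14] 7 [[ 0.6446 -0.2053  0.014 ]]
[327.5 188. ] 6 [[ 0.645  -0.2186  0.014 ]]
[332.4 188.2] 5 [[ 0.6445 -0.2302  0.014 ]]
[337.4 187.8] 5 [[ 0.6455 -0.242   0.014 ]]
[342.33 187.67] 3 [[ 0.6458 -0.2536  0.014 ]]
[348. 188.] 1 [[ 0.645 -0.267  0.014]]
[351. 190.] 1 [[ 0.6403 -0.274   0.014 ]]
[352. 195.] 3 [[ 0.6284 -0.2761  0.014 ]]
[348. 197.] 3 [[ 0.6236 -0.2666  0.014 ]]
[322. 198.] 1 [[ 0.6212 -0.2054  0.014 ]]
[324. 198.] 1 [[ 0.6212 -0.2101  0.014 ]]
marker top 354.63953488372096 203.3139534883721 86 [[ 0.60190721 -0.27170375  0.064     ]]
```

```bash
python3 -m handwheel '[[0.5,-0.1,-1.8,0,0.2],[0.5,-0.1,-1.8,-4,0.2],[0.5,-0.1,-1.8,-8,0.2],[0.5,-0.1,-1.8,-9,0.2],[0.5,-0.1,-1.8,-9,0.2]]'
```

```text
time_s: 38.4
tcp_pos: [0.6035, -0.2679, 0.0789]
eef_rot: [180.0, 0.0, 2.6]
contact_force: [0.4, 0.7, 0.8]
gripper_width: 0.0432
gripper_force: 0.0
```

```bash
python3 -m handwheel '[[0.5,-0.1,-0.3,-1,-0.3],[0.5,-0.1,-0.3,-3,-0.3],[0.5,-0.1,-0.3,-4.2,-0.3],[0.5,-0.1,-0.3,-4.2,-0.3],[0.8,-0.1,-0.3,-4.2,-0.3],[0.95,-0.1,-0.3,-4.2,-0.3],[0.95,-0.1,-0.3,-4.2,-0.3],[0.95,-0.1,-0.3,-4.2,-0.3]]' 15; python3 -m handwheel '[[0.95,0,0,0,0],[0.95,0,0,0,0]]'
```

```text
time_s: 39.4
tcp_pos: [0.6026, -0.2713, 0.0372]
eef_rot: [180.0, -0.0, 2.2]
contact_force: [-0.5, -0.9, 2.2]
gripper_width: 0.0177
gripper_force: 15.0
time_s: 39.65
tcp_pos: [0.6026, -0.2713, 0.0372]
eef_rot: [180.0, -0.0, 2.2]
contact_force: [-0.8, -0.7, 5.8]
gripper_width: 0.0178
gripper_force: 15.0
```

```bash
python3 -m handwheel '[[0.95,-0.02,0.5,0.04,0],[0.95,-0.05,1.5,0.04,0],[0.95,-0.1,2.7,0.04,0],[0.95,-0.15,3.9,0.04,0],[0.95,-0.18,5,0.04,0],[0.95,-0.22,6,0.04,0],[0.95,-0.24,6.35,0.04,0],[0.95,-0.24,6.35,0.04,0]]'; python3 -m handwheel '[[0.95,0,0,0,0],[0.95,0,0,0,0],[0.95,0,0,0,0]]'
```

```text
time_s: 40.65
tcp_pos: [0.6001, -0.2069, 0.0372]
eef_rot: [-180.0, -0.0, 2.3]
contact_force: [1.2, 2.3, 5.5]
gripper_width: 0.0181
gripper_force: 15.0
time_s: 41.02
tcp_pos: [0.6001, -0.2077, 0.0372]
eef_rot: [-180.0, -0.0, 2.2]
contact_force: [1.9, 1.8, 5.3]
gripper_width: 0.0179
gripper_force: 15.0
```

Marker at y = -0.2077, against a target of -0.208. I'll release it, rise and check by camera.

```bash
python3 -m handwheel '[[0.5,0,0,0,0],[0.5,0,0,0,0],[0.5,0,0,0,0],[0.5,0,0,0,0],[0.5,0,0,2,0],[0.5,0,0,6,0],[0.5,0,0,12,0],[0.5,-6,0,14,0]]'; python3 -m handwheel '[[0.5,-6,-4,0,0],[0.5,-12,-10,0,0],[0.5,-12,-16,0,0],[0.5,-12,-22,0,0],[0.5,-12,-22,0,0],[0.5,-12,-22,0,0]]'
python3 - <<'E'
from h import *
im,d=imaging.capture('top'); s,_=imaging.capture('scene'); W=cloud('top',d);x,y=W[...,0],W[...,1]
H,S,V=cv2.split(cv2.cvtColor(im,cv2.COLOR_RGB2HSV))
a=((H<8)|(H>172))&(S>150)&(x>.57)&(x<.63)&(y>-.3)&(y<-.1)&(W[...,2]>.055)
v,u=np.where(a);print('marker',len(u),ray('top',[u.mean(),v.mean()],.064).round(4))
A=cv2.resize(im[170:235,280:380],(400,260),interpolation=2);B=cv2.resize(s[195:260,190:290],(400,260),interpolation=2)
C=cv2.resize(im[180:225,135:195],(400,300),interpolation=2);D=cv2.resize(s[205:250,380:440],(400,300),interpolation=2)
save('c9.png',np.vstack([np.hstack([A,B]),np.hstack([C,D])]))
E
```

```text
time_s: 42.02
tcp_pos: [0.5445, -0.2081, 0.1804]
eef_rot: [179.9, -0.4, 2.3]
contact_force: [-0.3, 0.2, 0.3]
gripper_width: 0.044
gripper_force: 0.0
time_s: 42.78
tcp_pos: [0.4199, -0.4286, 0.1761]
eef_rot: [-180.0, 0.1, 2.1]
contact_force: [0.7, 0.5, -1.2]
gripper_width: 0.0441
gripper_force: 0.0
marker 85 [[ 0.6003 -0.2074  0.064 ]]
```

View pics/c9.png

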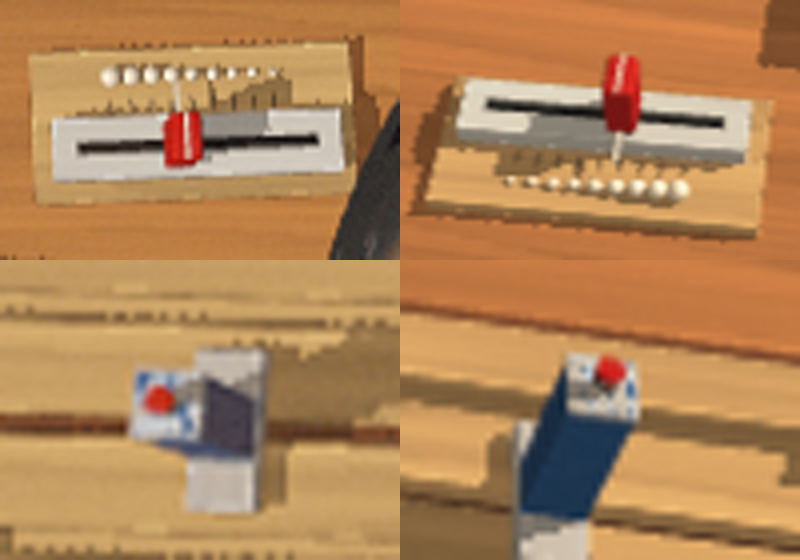

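The crop shows the marker's pointer at the fourth pearl from the large end, (172,90) in the top-left panel, which is the 9 mm pearl. The gauge stands flat across the middle groove. The robot is clear, so I'm handing in.

```bash
python3 -c "
from plant import r
print(r.close_job())"
```

```text
the job is handed in; nothing more can be done
None
```

The job is handed in: the gauge stands flat across the middle groove and the marker is at the 9 mm pearl, but my depth reading (about 9.4 mm, readings 9.3–9.7) falls between pearls, so 9 rather than 10 is a judgement; the gauge was pressed to about 18 N at most, and was regripped and reseated once to check the depth.

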